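Hold the locating pin home in the drilling jig

ROBOT

A 6-joint arm with a two-finger parallel gripper is mounted at the origin on the work surface. World frame = base frame: x ahead of the robot, y to its left, z up, the work surface at z = 0. Lengths are in m, angles in rad, forces in N, time in s.
With the tool pointing down it reaches from about 0.35 to 0.775 m from the base axis. Payload 5.5 kg.
Tool frame: the origin (TCP) lies midway between the tips of the shut fingers; the grasp point (between the pads) lies 19 mm behind it; z points along the fingers, y is the line along which they close (so a half turn about z gives the same grasp; the last joint's range is limited). The gripper opens to 85 mm and grips with 20 to 120 N. Pads are 22 mm wide; open, the fingers measure 114 mm over their backs; the gripper's body (76 mm by 85 mm) begins 54 mm behind the grasp point. The pads swing forward as they close: fully open they stand 13 mm farther back than shut.
Start: joints at [-0.14, 0.313, 0.046, 1.304, 0, 1.431], TCP at [0.575, -0, 0.231] pointing down, gripper open.
Joint ranges: [-2.76, 2.76], [-0.86, 1.69], [-1.03, 1.26], [-2.2, 2.34], [-1.47, 1.5], [-3.14, 3.14]. Speed limits (rad/s): [2.57, 2.57, 3.14, 3.14, 3.14, 3.14].

INTERFACE

Orientations are given as a unit quaternion [w, x, y, z].
In Python, from workcell import ctrl gives the robot as it stands.
- The arm moves only by the tool servo_tool, never from a script. Its argument "increments" is a list that holds one entry, the list of rows, each a list of 7 numbers: the shift along the tool's x, y, z in mm, then the turn, a rotation vector about the tool's x, y, z in degrees, then the finger opening in mm, from 0 to 85.4. A call has 1 to 20 rows; each row shifts and turns the commanded pose from where the row before left it, along the tool's axes as they then stand; what a row does not reach is not made up. A row lasts 1/10 s, in which the tool goes at most 50 mm and 8.59 degrees, less where a joint would pass 70% of its speed; a pose out of reach is approached as far as the arm can. A call with a gripper value outside its range is refused whole. The fingers move at their own pace and stop on an object; "squeeze" is the grip in N (left out, the last holds). Time passes only in rows, so rows that do not move let the fingers close. It gives the time, the measured TCP pose, the force, the opening and the grip force at its end, in the units of the state.
- ctrl.read_state(): the state, without advancing time (a new reading comes with each control period).
- ctrl.snapshot(name): name is "scene" or "side" or "wrist"; returns the picture (420x560x3 uint8, blue, green, red); there is no depth.
- ctrl.camera_params(name): a dict with "vertical_fov" (degrees; the focal length in pixels is half the picture's height over the tangent of half this angle, whatever the lens; pixels are square), "cx", "cy" (the principal point, pixels), "dist_coeffs" ([k1, k2, p1, p2, k3] as OpenCV has them; the pictures are not rectified), "rvec" (rotation vector, rad) and "tvec" (3), from world to camera coordinates, as OpenCV has them. Camera axes: x right, y down, z forward; pixel columns grow to the right and rows downward; lengths in m; the calibration is good to about 2 mm. A picture is of the moment at which its call begins: read the wrist's pose just before it. camera_params takes no time and is no camera call; for the wrist camera it gives the pose at the moment of the call.
- ctrl.close_job(): hands the job in; it is judged then, once.
The state is a dict: "time": time; "joint_pos": joint angles; "qvel": joint speeds; "effort": joint torques, N m; "eef_pos": TCP position; "eef_rot": TCP orientation; "wrist_force": force on the tool from outside, world axes, zero at the start; "moment": the same for the moment, N m; "opening": finger opening in m; "grip_force": force on a finger pad.
Only numpy, scipy, OpenCV 4.12 (cv2) and the standard library are available. Lean on these libraries where they do the work, as an engineer would, in place of code of your own. Each camera call takes 0.05 s, during which the arm holds its last target. There are 200 camera calls.

TASK

Take the locating pin (the tool with the wide flat steel collar) out of the wooden tool rack, put its shank down into the flared upright bush on the drilling jig, and push it down against the sprung ejector inside until its collar sits flat on the bush's rim. Finish still holding it pressed home with a light, steady push of one to two kilograms: do not let go, for the spring would lift it. Leave the other tools and everything else on the bench where they are.

Things in the scene. Friction and masses are not known exactly. Their poses are not given: they have to be found in the camera images.
- pin: locating pin, round, standing in one of the rack's holes: steel shank 10 mm across, 50 mm long, bevelled tip down; flat steel collar 38 mm across, 8 mm thick; turned wooden handle 26 mm across, straight from 8 to 60 mm above the origin, domed end at 68 mm. About 120 g. Origin on the axis in the collar's underside (at first on the rack's top, 65 mm above the bench); z up along the handle
- rack: wooden tool rack, fixed, 75 mm (its x) by 250 mm (its y), 65 mm tall; origin under its centre. Three holes along its y axis, 85 mm apart, the middle one at the centre, hold pin, awl and punch in any order
- jig: drilling jig, fixed: pine board 120 mm (x) by 240 mm (y), 18 mm thick, with an aluminium plate 70 x 190 x 10 mm on it; low drill holes in a row; origin under its centre
- bush: the upright steel bush on the jig, fixed, 62 mm tall, 48 mm across at its flared head (36 mm below), standing 55 mm along the jig's +y from its centre. Origin on its axis at its foot (28 mm above the bench), z up. Its flat top rim, 27 to 48 mm across, is the hard stop for the collar
- bush_mouth (a point): centre of the bush's mouth, level with its rim, 90 mm above the bench. The mouth is a funnel 27 mm across that narrows over 8 mm to a straight bore of 14 mm
- ejector (a joint): travel of the sprung ejector in the bush, m: 0 at rest, when its top lies 26 mm below the rim; grows as it is pushed down, 0.024 when the 50 mm shank is home. Spring: 4.0 N at rest, 150 N/m, so 7.6 N when home
- awl: bystander in the rack: awl with a pear-shaped wooden handle 75 mm tall (widest 34 mm) and no collar; origin on its axis at the level of the rack's top
- punch: bystander in the rack: slim steel punch, 18 mm across, standing 72 mm above the rack; no collar; origin on its axis at the level of the rack's top
- mallet: bystander: wooden mallet lying down, about 270 mm long, 72 mm high; origin on the bench under its handle
- chisel: bystander: chisel lying down, 260 mm long, 28 mm high; origin on the bench under its neck
- tape: bystander: tape measure, 65 x 35 x 62 mm; origin under its centre
- glue: bystander: glue bottle, 56 mm across, 160 mm tall; origin under its centre
- offcut: bystander: wooden offcut 90 x 45 x 45 mm; origin under its centre
- square: bystander: try square lying flat, 120 mm stock and 160 mm blade; origin under the stock's middle
Mind the look-alikes: they are no part of the job. Leave any red look-alike of the pin alone.

How it is judged:
By the outcome, as a careful person would: the job done as asked, in the order asked, and still so for the second after the job is handed in, while the arm keeps its last pose, push and grip.
It also fails if it takes over 48 s, if anything falls off the work surface, if the arm or the gripper's body presses on something with over 40 N, if the wrist force passes 120 N, or if a joint passes its speed limit or range.

## Working session

There is one attempt and no reset: what is moved stays moved. The work goes in short steps, Python scripts to look and compute and a tool call to move; the robot and the scene stay as the last step left them, time stands still between calls to the robot, and variables do not carry over. Pictures are saved under pics/ and viewed, at most 10 in all, crops included, and the job is handed in when it is done.

Besides the shell and the picture viewer there is one more tool, called after "Call:" as name(argument=value, ...) on one line, values as JSON. servo_tool: Moves the arm, as the interface text tells. Its arguments: {"type":"object","properties":{"increments":{"type":"array","items":{"type":"array","items":{"type":"array","items":{"type":"number"}}}},"squeeze":{"type":"number"}},"required":["increments"]}

```bash
mkdir -p pics; cat > h.py <<'E'
import numpy as np, cv2
from workcell import ctrl
def cam(n):
    p=ctrl.camera_params(n); f=210/np.tan(np.radians(p["vertical_fov"])/2)
    K=np.array([[f,0,p["cx"]],[0,f,p["cy"]],[0,0,1.]])
    return K,np.array(p["dist_coeffs"],float),np.array(p["rvec"],float).ravel(),np.array(p["tvec"],float).ravel()
def ray(c,uv):
    K,d,r,t=c; R=cv2.Rodrigues(r)[0]
    n=cv2.undistortPoints(np.array([[uv]],float),K,d)[0,0]
    return -R.T@t, R.T@np.array([n[0],n[1],1])
def atz(c,uv,z):
    o,v=ray(c,uv); return o+v*(z-o[2])/v[2]
def proj(c,P):
    K,d,r,t=c; return cv2.projectPoints(np.array(P,float).reshape(-1,1,3),r,t,K,d)[0][:,0]
E
python3 - <<'E'
from h import *
for n in ("scene","side"):
    cv2.imwrite(f"pics/{n}0.png",ctrl.snapshot(n)); c=cam(n); print(n,ray(c,(280,210)))
s=ctrl.read_state();print(s)
E
```

```text
scene (array([1.2849292 , 0.21929733, 1.15109204]), array([-0.51809105, -0.15696939, -0.84082522]))
side (array([0.54033258, 0.93487097, 0.70746986]), array([ 0.06780596, -0.82477253, -0.56144272]))
{'time': 0.1, 'joint_pos': array([-1.39615520e-01,  3.13913573e-01,  4.51146513e-02,  1.30362704e+00,
       -1.73263765e-05,  1.43118816e+00]), 'qvel': array([-0.00058837, -0.00130374,  0.00416659,  0.00020244,  0.00169883,
        0.00015095]), 'effort': array([ 3.58776997e-03, -4.81727242e+01,  2.99244744e+01,  1.27543980e-02,
       -1.12281841e-04,  1.60051752e-05]), 'eef_pos': array([5.74543287e-01, 4.03766420e-05, 2.30513753e-01]), 'eef_rot': array([-6.45520889e-04,  7.07109140e-01,  7.07103953e-01, -4.97297152e-04]), 'wrist_force': array([0.06659487, 0.02475716, 0.89178727]), 'moment': array([ 0.0357804 , -0.03492492, -0.00945673]), 'grip_force': 0.0, 'opening': 0.08554957041918024}
```

View pics/scene0.png

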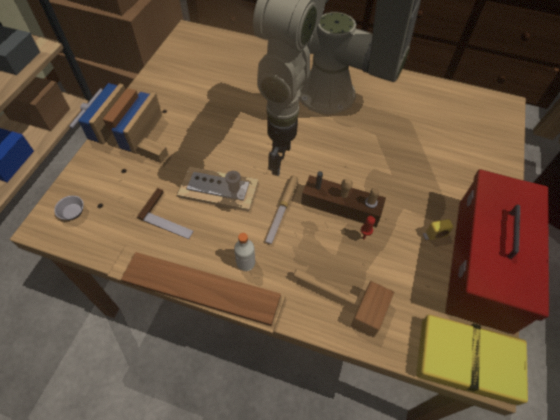

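View pics/side0.png

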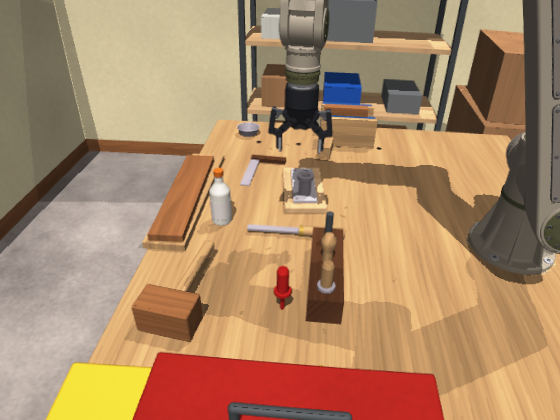

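Scene: the rack is at about (343,200), with the collared pin at its right end (371,198). The bush is at (233,178), and the red look-alike stands at (369,225). Side: the pin is nearest at (326,280) and the bush at (304,178). I'll enlarge both areas.

```bash
python3 - <<'E'
from h import *
a=cv2.imread("pics/scene0.png");b=cv2.imread("pics/side0.png")
f=lambda i,x,y,w,h:cv2.resize(i[y:y+h,x:x+w],(400,300),interpolation=cv2.INTER_CUBIC)
m=np.vstack([np.hstack([f(a,320,160,80,60),f(a,200,150,80,60)]),np.hstack([f(b,290,235,80,60),f(b,264,155,80,60)])])
cv2.imwrite("pics/m.png",m)
E
```

```text
(no output)
```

View pics/m.png

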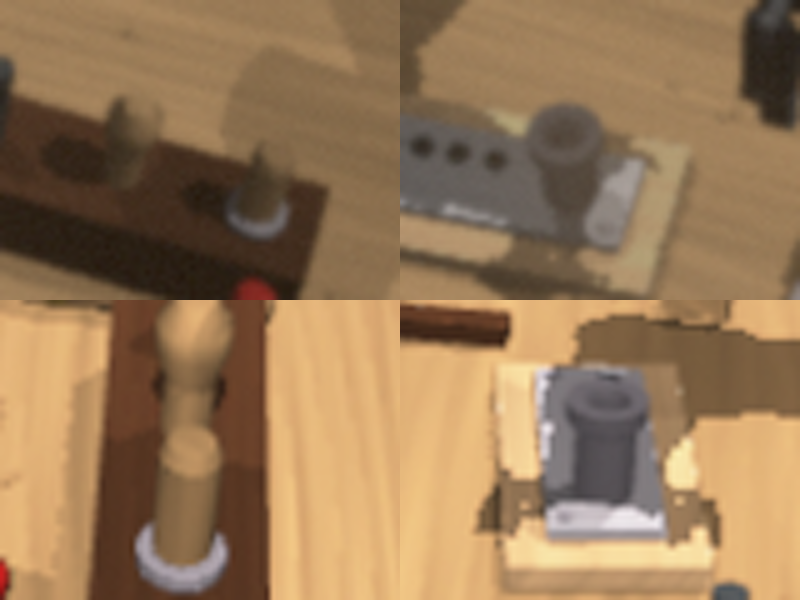

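The upper crops give the collar centre in scene as about (371.4,202.8) and the bush rim as (233,175.8). In side they are (326.4,286) and (305.2,174.6).

```bash
python3 - <<'E'
from h import *
a,b=cam("scene"),cam("side")
for n,u,v,z in (("pin",(371.4,202.8),(326.4,286),.069),("bush",(233,175.8),(305.2,174.6),.09)):
    print(n,atz(a,u,z).round(4),atz(b,v,z).round(4))
p,q=atz(a,(320,178.6),.065),atz(a,(385.6,197.4),.065);print("rack edge dir",p,q,np.degrees(np.arctan2(*(q-p)[1::-1])))
p,q=atz(b,(290+105/5,235+60/5),.065),atz(b,(290+90/5,235+59),.065);print(np.degrees(np.arctan2(*(q-p)[1::-1])))
p,q=atz(b,(290+265/5,235+5/5),.065),atz(b,(290+268/5,235+59),.065);print(np.degrees(np.arctan2(*(q-p)[1::-1])))
from scipy.spatial.transform import Rotation as R
w=cam("wrist");print("wrist cam",ray(w,(280,210)),ctrl.camera_params("wrist")["vertical_fov"])
E
```

```text
pin [0.5013 0.273  0.069 ] [0.4953 0.268  0.069 ]
bush [ 0.5594 -0.157   0.09  ] [ 0.5592 -0.1614  0.09  ]
rack edge dir [0.46127081 0.09891894 0.065     ] [0.46391999 0.31082005 0.065     ] 89.28372803610408
89.57723896188924
88.78159446607685
wrist cam (array([0.57459383, 0.07320152, 0.37293501]), array([ 0.01380659, -0.27887297, -0.96036336])) 65.68726559118244
```

Call:
servo_tool(increments=[[[10,-3,0,0,0,0,60],[25,-7,0,0,0,0,60],[30,-8,0,0,0,0,60],[30,-8,0,0,0,0,60],[30,-8,0,0,0,0,60],[30,-8,0,0,0,0,60],[30,-8,0,0,0,0,60],[30,-8,0,0,0,0,60],[25,-8,0,0,0,0,60],[20,-7,0,0,0,0,60],[10,-4,0,0,0,0,60],[0,0,0,0,0,0,60],[0,0,0,0,0,0,60]]], squeeze=40)

```text
time: 1.4
eef_pos: [0.4979, 0.2697, 0.2312]
eef_rot: [0.0, 0.707, 0.707, -0.0]
wrist_force: [0.9, -0.1, 0.5]
opening: 0.0601
grip_force: 0.0
```

```bash
python3 - <<'E'
from h import *
i=ctrl.snapshot("wrist");cv2.imwrite("pics/w1.png",i)
c=cam("wrist");np.savez("w1.npz",*c);s=ctrl.read_state();print(s["eef_pos"],s["eef_rot"],s["opening"])
print("pred",proj(c,[[.498,.2705,.073],[.498,.2705,.133]]))
E
```

```text
[0.49818994 0.26936781 0.23125342] [ 1.56075003e-04  7.07303730e-01  7.06909750e-01 -1.19542662e-04] 0.05991387902784967
pred [[274.98400984 194.40965464]
 [274.97887518 212.55375177]]
```

View pics/w1.png

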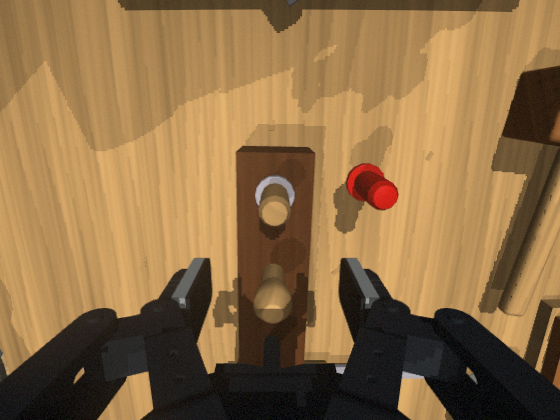

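The wrist view shows the pin's collar at (275,194) and its handle top at (275,211), within 2 px of the prediction for (0.498, 0.2705). The red copy is clear to the right at (372,187). I'll descend and grip.

Call:
servo_tool(increments=[[[1,0,7,0,0,0,60],[0,0,15,0,0,0,60],[0,0,20,0,0,0,60],[0,0,20,0,0,0,60],[0,0,20,0,0,0,60],[0,0,20,0,0,0,60],[0,0,17,0,0,0,60],[0,0,12,0,0,0,60],[0,0,10,0,0,0,60],[0,0,6,0,0,0,60],[0,0,0,0,0,0,40],[0,0,0,0,0,0,30],[0,0,0,0,0,0,20],[0,0,0,0,0,0,15],[0,0,0,0,0,0,10],[0,0,0,0,0,0,10]]], squeeze=60)

```text
time: 3.05
eef_pos: [0.4987, 0.2712, 0.0852]
eef_rot: [0.0, 0.707, 0.707, 0.001]
wrist_force: [-0.4, -0.5, 4.5]
opening: 0.0246
grip_force: 58.8
```

Call:
servo_tool(increments=[[[0,0,-4,0,0,0,10],[0,0,-8,0,0,0,10],[0,0,-12,0,0,0,10],[0,0,-16,0,0,0,10],[0,0,-20,0,0,0,10],[0,0,-25,0,0,0,10],[0,0,-25,0,0,0,10],[0,0,-20,0,0,0,10],[0,0,-15,0,0,0,10],[0,0,-5,0,0,0,10],[0,0,0,0,0,0,10],[0,0,0,0,0,0,10]]])

```text
time: 4.25
eef_pos: [0.4977, 0.2708, 0.2337]
eef_rot: [-0.0, 0.707, 0.707, -0.0]
wrist_force: [-0.5, -0.0, -1.5]
opening: 0.0246
grip_force: 58.9
```

Call:
servo_tool(increments=[[[-6,1,0,0,0,0,10],[-16,2,0,0,0,0,10],[-26,4,0,0,0,0,10],[-30,4,0,0,0,0,10],[-30,4,0,0,0,0,10],[-30,4,0,0,0,0,10],[-30,4,0,0,0,0,10],[-30,4,0,0,0,0,10],[-30,4,0,0,0,0,10],[-30,4,0,0,0,0,10],[-30,4,0,0,0,0,10],[-30,4,0,0,0,0,10],[-30,4,0,0,0,0,10],[-30,4,0,0,0,0,10],[-26,4,0,0,0,0,10],[-18,3,0,0,0,0,10],[-8,3,0,0,0,0,10],[0,0,0,0,0,0,10],[0,0,0,0,0,0,10],[0,0,0,0,0,0,10]]])

```text
time: 6.25
eef_pos: [0.5589, -0.1579, 0.2344]
eef_rot: [-0.0, 0.707, 0.708, 0.0]
wrist_force: [0.4, 0.8, -1.3]
opening: 0.0247
grip_force: 58.9
```

```bash
python3 - <<'E'
from h import *
I={}
for n in ("scene","side","wrist"):
    I[n]=ctrl.snapshot(n);cv2.imwrite(f"pics/{n}2.png",I[n])
s=ctrl.read_state();print(s["eef_pos"],s["eef_rot"],s["opening"],s["wrist_force"],s["moment"])
e=s["eef_pos"]
P=[[.5593,-.159,.09],[e[0],e[1],e[2]-.019]]
for n in ("scene","side","wrist"): print(n,proj(cam(n),P))
f=lambda i,x,y:cv2.resize(i[y:y+75,x:x+100],(400,300),interpolation=cv2.INTER_CUBIC)
cv2.imwrite("pics/m2.png",np.vstack([np.hstack([f(I["scene"],185,120),f(I["side"],255,120)]),cv2.resize(I["wrist"],(800,600))[150:450]]))
E
```

```text
[ 0.5590393  -0.1580294   0.23449402] [5.96587030e-05 7.06592005e-01 7.07621176e-01 8.31805640e-05] 0.024856971071510723 [ 1.02786698 -0.28454531 -0.91345534] [ 0.00779733 -0.01298676 -0.00742037]
scene [[232.40265048 175.61039039]
 [229.49757656 148.98016701]]
side [[305.11337674 175.0053774 ]
 [307.25171553 135.03625373]]
wrist [[275.45662004 200.25374501]
 [275.32242256 256.70703375]]
```

View pics/m2.png

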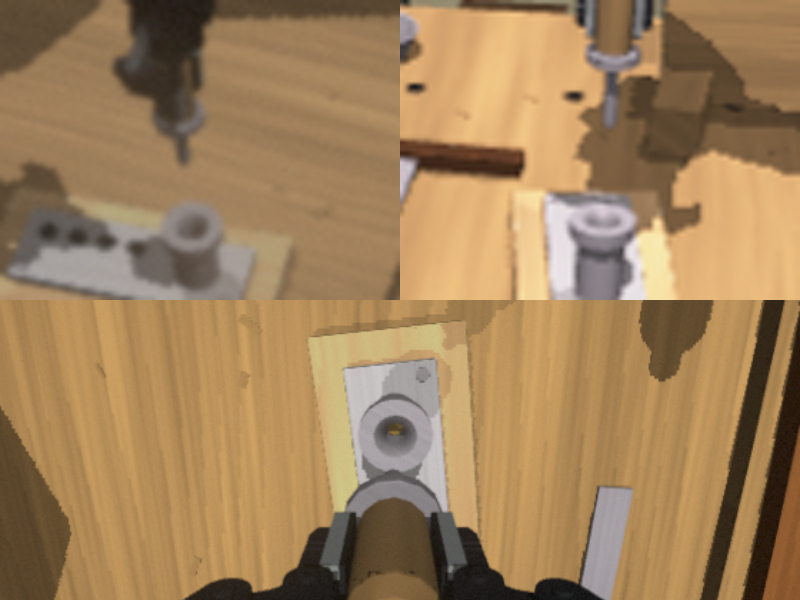

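The wrist view shows the bush mouth at about (276.5,201), 1 px right of and below the prediction. The pin hangs straight, so I need about +1 mm in x and −1.5 mm in y.

Call:
servo_tool(increments=[[[-1.5,1,5,0,0,0,10],[0,0,10,0,0,0,10],[0,0,15,0,0,0,10],[0,0,15,0,0,0,10],[0,0,10,0,0,0,10],[0,0,8,0,0,0,10],[0,0,6,0,0,0,10],[0,0,4,0,0,0,10],[0,0,4,0,0,0,10],[0,0,4,0,0,0,10],[0,0,4,0,0,0,10],[0,0,4,0,0,0,10],[0,0,3,0,0,0,10],[0,0,3,0,0,0,10],[0,0,0,0,0,0,10],[0,0,0,0,0,0,10]]], squeeze=80)

```text
time: 8.0
eef_pos: [0.5601, -0.1601, 0.1389]
eef_rot: [-0.0, 0.707, 0.707, 0.0]
wrist_force: [1.6, 4.0, -2.6]
opening: 0.0241
grip_force: 78.5
```

Slight +y side force, so I'll ease 1 mm that way and continue down.

Call:
servo_tool(increments=[[[1,0,0,0,0,0,10],[0,0,2,0,0,0,10],[0,0,3,0,0,0,10],[0,0,3,0,0,0,10],[0,0,3,0,0,0,10],[0,0,3,0,0,0,10],[0,0,2,0,0,0,10],[0,0,0,0,0,0,10],[0,0,0,0,0,0,10]]])

```text
time: 8.9
eef_pos: [0.5603, -0.1597, 0.1236]
eef_rot: [0.0, 0.707, 0.707, 0.0]
wrist_force: [-0.7, 2.2, 4.3]
opening: 0.0244
grip_force: 79.2
```

Call:
servo_tool(increments=[[[0.5,0,3,0,0,0,10],[0,0,3,0,0,0,10],[0,0,3,0,0,0,10],[0,0,2,0,0,0,10],[0,0,1,0,0,0,10],[0,0,0,0,0,0,10],[0,0,0,0,0,0,10]]])

```text
time: 9.6
eef_pos: [0.5603, -0.1595, 0.1119]
eef_rot: [0.001, 0.707, 0.707, -0.0]
wrist_force: [-1.2, 1.7, 5.3]
opening: 0.0244
grip_force: 79.4
```

Call:
servo_tool(increments=[[[0,0,0.7,0,0,0,10],[0,0,0.7,0,0,0,10],[0,0,0.3,0,0,0,10],[0,0,0,0,0,0,10],[0,0,0,0,0,0,10]]])

```text
time: 10.1
eef_pos: [0.5603, -0.1596, 0.1105]
eef_rot: [0.001, 0.707, 0.707, -0.0]
wrist_force: [-0.9, 1.2, 6.8]
opening: 0.0244
grip_force: 79.4
```

Call:
servo_tool(increments=[[[0,0,0.5,0,0,0,10],[0,0,0.3,0,0,0,10],[0,0,0,0,0,0,10],[0,0,0,0,0,0,10]]])

```text
time: 10.5
eef_pos: [0.5603, -0.1595, 0.1102]
eef_rot: [0.001, 0.707, 0.707, -0.0]
wrist_force: [-1.5, 2.6, 9.9]
opening: 0.0245
grip_force: 79.8
```

Contact with the rim: the force is rising faster than the spring alone would give.

Call:
servo_tool(increments=[[[0,0,0.5,0,0,0,10],[0,0,0,0,0,0,10],[0,0,0,0,0,0,10],[0,0,0,0,0,0,10]]])

```text
time: 10.9
eef_pos: [0.5603, -0.1596, 0.1102]
eef_rot: [0.001, 0.707, 0.707, -0.0]
wrist_force: [-3.4, 2.3, 12.8]
opening: 0.0249
grip_force: 80.2
```

```bash
python3 - <<'E'
from h import *
I={n:ctrl.snapshot(n) for n in ("scene","side","wrist")}
s=ctrl.read_state();print(s["time"],s["eef_pos"],s["wrist_force"],s["moment"])
f=lambda i,x,y:cv2.resize(i[y:y+60,x:x+80],(400,300),interpolation=cv2.INTER_CUBIC)
cv2.imwrite("pics/m3.png",np.hstack([f(I["scene"],193,145),f(I["side"],265,150)]))
E
```

```text
11.05 [ 0.56032231 -0.15954539  0.11014782] [-3.06512323  1.49333943 13.63407272] [ 0.48770423  0.75697671 -0.05118838]
```

View pics/m3.png

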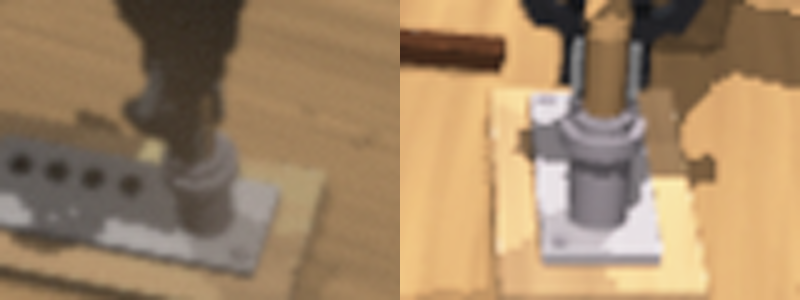

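The collar is seated on the rim with 13.6 N of push. There is a small −x side load, so I'll ease that.

Call:
servo_tool(increments=[[[0.4,-0.6,0.1,0,0,0,10],[0,0,0,0,0,0,10],[0,0,0,0,0,0,10],[0,0,0,0,0,0,10]]])

```text
time: 11.45
eef_pos: [0.5603, -0.1595, 0.1102]
eef_rot: [0.002, 0.707, 0.707, 0.0]
wrist_force: [-0.9, 0.6, 12.4]
opening: 0.0241
grip_force: 80.1
```

```bash
python3 - <<'E'
from h import *
for k in range(5):
    ctrl.snapshot("side"); s=ctrl.read_state();print(s["eef_pos"],s["wrist_force"],s["moment"])
E
```

```text
[ 0.56032594 -0.15950738  0.11017267] [-1.19679412  1.23545053 11.13870852] [0.37470327 0.51361097 0.01409436]
[ 0.56026553 -0.15953633  0.11013942] [-2.11486203  2.01125764 12.54426844] [0.37042696 0.57223646 0.01630106]
[ 0.56028743 -0.1595217   0.1101423 ] [-1.61791409  1.49221799 11.95561698] [0.32814459 0.51948767 0.01891967]
[ 0.56030244 -0.15950818  0.11015236] [-1.02385053  1.25012233 12.18187514] [0.35479753 0.52412163 0.02553324]
[ 0.56031201 -0.15955042  0.11016254] [-1.64837323  0.36103185 11.6288219 ] [0.29082601 0.52129213 0.00068778]
```

Call:
servo_tool(increments=[[[0.3,-0.5,0.5,0,0,0,10],[0,0,0,0,0,0,10],[0,0,0,0,0,0,10],[0,0,0,0,0,0,10],[0,0,0,0,0,0,10]]])

```text
time: 12.2
eef_pos: [0.5603, -0.1595, 0.1101]
eef_rot: [0.002, 0.707, 0.707, 0.0]
wrist_force: [-1.3, 1.2, 14.1]
opening: 0.0244
grip_force: 80.2
```

```bash
python3 - <<'E'
from h import *
F=[]
for k in range(8):
    i=ctrl.snapshot("side"); s=ctrl.read_state();F.append(np.r_[s["wrist_force"],s["moment"],s["eef_pos"]*1000])
print(np.mean(F,0).round(2),np.ptp(F,0).round(2)); f=np.mean(F,0)[2]
if 12.5<f<17: print(ctrl.close_job())
E
```

```text
[-1.3100e+00  1.0600e+00  1.4180e+01  3.0000e-01  5.3000e-01 -2.0000e-02
  5.6028e+02 -1.5953e+02  1.1014e+02] [1.51 0.56 1.94 0.07 0.1  0.07 0.04 0.07 0.05]
the job is handed in; nothing more can be done
None
```

The job is handed in at about 12.6 s: the locating pin is seated in the bush with its collar on the rim, still gripped and held down with a steady push of about 14 N (1.4 kg), and nothing else was touched as far as I could tell.

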